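# Push the filter cassette home in the suction unit

### The arm

A 6-joint arm with a two-finger parallel gripper is mounted at the origin on the work surface. World frame = base frame: x ahead of the robot, y to its left, z up, the work surface at z = 0. Lengths are in m, angles in rad, forces in N, time in s.
With the tool pointing down it reaches from about 0.3 to 0.75 m from the base axis. Payload 8.5 kg.
Tool frame: the origin (TCP) lies on the front face of the gripper's body, between the roots of the fingers; the fingertips stand 73 mm ahead of it and the grasp point (between the pads) lies 54 mm ahead of it; z points along the fingers, y is the line along which they close (so a half turn about z gives the same grasp; the last joint's range is limited). The gripper opens to 85 mm and grips with 20 to 120 N. Pads are 22 mm wide; open, the fingers measure 114 mm over their backs; the gripper's body (76 mm by 85 mm) begins 54 mm behind the grasp point. The pads swing forward as they close: fully open they stand 13 mm farther back than shut.
Start: joints at [1.046, 0.381, 1.297, -0, 1.464, -0.215], TCP at [0.168, 0.524, 0.304] pointing down, gripper open.
Joint ranges: [-3.11, 3.11], [-0.89, 2.33], [0.22, 2.48], [-1.42, 4.56], [0.17, 2.85], [-2.88, 2.88]. Speed limits (rad/s): [2.39, 2.39, 3.14, 3.14, 3.14, 3.14].

### API

Orientations are given as a rotation vector (axis times angle).
In Python, from plant import sensors, cams, close_job gives the robot as it stands.
- The arm moves only by the tool jog_arm, never from a script. Its argument "plan" is a list of rows, each a list of 3 entries, a list of its own where there are three numbers: the finger opening in cm, from 0 to 8.54, then the shift along the world's x, y, z in cm, then the turn about the world's z in rad. In form: [[grip, [tx, ty, tz], spin], ...]. A call has 1 to 8 rows; each row is the pose to reach, as a shift and turn from the pose commanded when the call began; what a row does not reach only later rows make up. A row lasts 1/12 s, in which the tool goes at most 41.7 mm and 7.16 degrees, less where a joint would pass 70% of its speed; a pose out of reach is approached as far as the arm can. A call with a gripper value outside its range is refused whole. The fingers move at their own pace and stop on an object; "force" is the grip in N (left out, the last holds). Time passes only in rows, so rows that repeat a pose let the fingers close. It gives the time, the measured TCP pose, the force, the opening and the grip force at its end, in the units of the state.
- sensors.read_state(): the state, without advancing time (a new reading comes with each control period).
- cams.camera(name): name is "side" or "top"; returns (picture, depth): 400x640x3 uint8, red, green, blue; 400x640 float32, m along the optical axis (not along the pixel's ray), 0 where there is no reading.
- cams.get_calibration(name): a dict with "vertical_fov" (degrees; the focal length in pixels is half the picture's height over the tangent of half this angle, whatever the lens; pixels are square), "cx", "cy" (the principal point, pixels), "dist_coeffs" ([k1, k2, p1, p2, k3] as OpenCV has them; the pictures are not rectified), "R" (3x3) and "t" (3): a world point X has camera coordinates R X + t. Camera axes: x right, y down, z forward; pixel columns grow to the right and rows downward; lengths in m; the calibration is good to about 2 mm. A picture is of the moment at which its call begins. get_calibration takes no time and is no camera call.
- close_job(): hands the job in; it is judged then, once.
The state is a dict: "t": time; "joints": joint angles; "joint_velocities": joint speeds; "effort": joint torques, N m; "position": TCP position; "eef_rot": TCP orientation; "wrist_force": force on the tool from outside, world axes, zero at the start; "ft_torque": the same for the moment, N m; "gripper_width": opening from 0.0 (shut) to 1.0 (fully open); "grasp_force": force on a finger pad.
Only numpy, scipy, OpenCV 4.12 (cv2) and the standard library are available. Lean on these libraries where they do the work, as an engineer would, in place of code of your own. Each camera call takes 0.05 s, during which the arm holds its last target. There are 200 camera calls.

### The job

Put the flat grey filter cassette, nose first, into the narrow slot at the front of the suction unit, and push it fully home until the upright flange at its tail sits against the collar around the slot; then let go. Feel your way: the collar floats sideways, and it must not be rammed (never press on the unit with more than about 60 N). Leave the square cover, the mugs, the glass and the jar where they stand.

Things in the scene. Friction and masses are not known exactly. Their poses are not given: they have to be found in the camera images.
- cassette_mid (a point): centre of the filter cassette, half-way up its plate (5 mm above its underside; it lies flat on the table). Rigid grey plastic plate with pale cross bars on top, 130 mm long along x (nose +65, tail end -65 mm), 64 mm wide (y), 10 mm thick (z up), 100 to 210 g. Nose corners cut off 4 mm at 45 degrees: nose edge 56 mm wide. It enters the slot lying flat, nose first
- flange (a point): middle of the back face of the cassette's flange: an upright bar at the tail, 6 mm thick in x, 64 mm wide, 26 mm high from the plate's underside (this point 13 mm up, 65 mm behind cassette_mid; same axes). Its inner face (59 mm behind cassette_mid) meets the collar when home. Grip the cassette across its 64 mm width near here; push on this back face to send it home
- slot (a point): nominal middle of the slot's mouth on the fixed unit, 60 mm above the table. x points straight into the slot, y along its width, z up. Slot 68 mm wide, 14 mm high, 131 mm deep; in height (not in width) its mouth is flared, 26 mm narrowing to 14 over 10 mm. It is in a grey collar that floats: both stand anywhere up to 16 mm either way along y of this point, unmeasured: look from above or feel for it. With the cassette home, cassette_mid is 59 mm in along x
- front (a point): on the unit, top front edge of its white low housing (200 mm wide, 91 mm high), 20 mm behind the slot's mouth; axes as slot. The collar sticks out 20 mm here: 88 mm wide, from 38 to 82 mm above the table. About 4 N sideways moves the collar, it stays where left, and it cannot move in x or z. A dark cabinet 316 mm high with its handles begins 185 mm behind the mouth
- cover: a flat square service cover of the same grey plastic, 95 x 95 x 10 mm with a low rib across its top; not wanted, leave it. Origin: centre of its underside
- jar: small spice jar with a lid, 42 mm across, 80 mm high. Origin: centre of its underside
- tumbler: drinking glass, 72 mm across, 120 mm high. Origin: centre of its underside
- mug_a: dark brown mug, 82 mm across, 90 mm high. Origin: centre of its underside
- mug_b: white mug, 82 mm across, 90 mm high. Origin: centre of its underside
Mind the look-alikes: they are no part of the job. What is shaped like the part that bears cassette_mid but orange or red is not meant.

How it is judged:
By the outcome, as a careful person would: the job done as asked, in the order asked, and still so for the second after the job is handed in, with the robot touching nothing.
It also fails if it takes over 67 s, if anything falls off the work surface, if the arm or the gripper's body presses on something with over 40 N, if the wrist force passes 120 N, or if a joint passes its speed limit or range.

## Working session

There is one attempt and no reset: what is moved stays moved. The work goes in short steps, Python scripts to look and compute and a tool call to move; the robot and the scene stay as the last step left them, time stands still between calls to the robot, and variables do not carry over. Pictures are saved under pics/ and viewed, at most 10 in all, crops included, and the job is handed in when it is done.

Besides the shell and the picture viewer there is one more tool, called after ">>>" as name(argument=value, ...), one argument or row to a line, values as JSON. jog_arm: Moves the arm, as the interface text tells. Its arguments: {"type":"object","properties":{"plan":{"type":"array"},"force":{"type":"number"}},"required":["plan"]}

```bash
mkdir -p pics; ls
cat > h.py <<'E'
import numpy as np, cv2
from plant import sensors, cams, close_job
def shot(n,f):
    p,d=cams.camera(n); cv2.imwrite('pics/'+f+'.png',p[:,:,::-1]); np.save('pics/'+f+'.npy',d); return p,d
def K(n):
    c=cams.get_calibration(n); f=200/np.tan(np.radians(c['vertical_fov'])/2)
    return c,np.array([[f,0,c['cx']],[0,f,c['cy']],[0,0,1]]),np.array(c['dist_coeffs'],float)
def ray(n,uv):
    c,k,ds=K(n); R=np.array(c['R']);t=np.array(c['t'])
    q=cv2.undistortPointsIter(np.array(uv,float).reshape(-1,1,2),k,ds,None,None,(3,100,1e-10)).reshape(-1,2) if hasattr(cv2,'undistortPointsIter') else cv2.undistortPoints(np.array(uv,float).reshape(-1,1,2),k,ds).reshape(-1,2)
    return -R.T@t, np.c_[q,np.ones(len(q))]@R
def atz(n,uv,z):
    o,r=ray(n,uv); return o+r*((np.asarray(z)-o[2])/r[:,2])[:,None]
def atd(n,uv,d):
    o,r=ray(n,uv); return o+r*np.array([np.median([v for v in d[int(y)-1:int(y)+2,int(x)-1:int(x)+2].ravel() if v>0] or [0]) for x,y in uv])[:,None]
E
python3 - <<'E'
from h import *
for n in('top','side'):
    p,d=shot(n,n+'0'); c,k,ds=K(n); print(n,k[0,0],ds,np.array(c['t']),-np.array(c['R']).T@c['t'])
s=sensors.read_state(); print(s)
E
```

```text
pics
top 471.48310100432616 [-0.0784627  0.         0.         0.         0.       ] [-0.23218785  0.48577565  1.37477243] [ 0.36578693 -0.2498301   1.40842936]
side 374.6872188965469 [-0.06644026  0.          0.          0.          0.        ] [-0.56787036  0.10943819  0.92951073] [ 0.1572638  -0.9259707   0.56239667]
{'t': 0.1, 'joints': array([ 1.04569600e+00,  3.81176163e-01,  1.29813952e+00,  2.07326896e-05,
        1.46361319e+00, -2.15314880e-01]), 'joint_velocities': array([ 0.00080323, -0.00045342, -0.0033251 , -0.00184596,  0.00035957,
        0.0003587 ]), 'effort': array([ 5.16352389e-03, -4.49218619e+01, -2.31658727e+01, -3.72694899e-05,
        3.60727754e-03,  1.89373321e-05]), 'position': array([0.16759609, 0.5236792 , 0.30336326]), 'eef_rot': array([-4.84592229e-01, -3.10348399e+00,  1.94471600e-03]), 'wrist_force': array([-0.18932765,  0.06593125, -0.08959499]), 'ft_torque': array([-0.0262379 ,  0.00116316, -0.02430038]), 'grasp_force': 0.0, 'gripper_width': 0.9983973269760622}
```

View pics/top0.png

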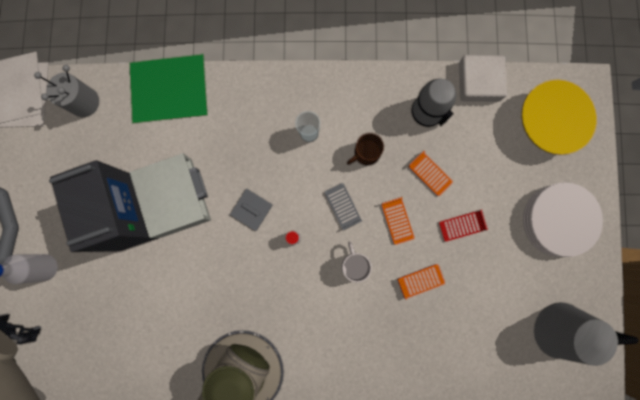

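View pics/side0.png

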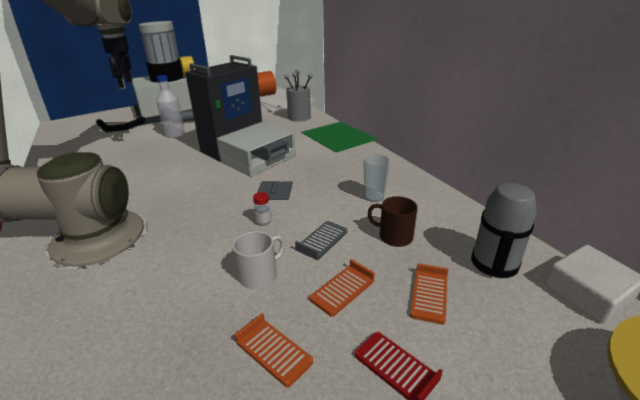

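The top picture shows the grey cassette at about (342,206), the cover at (250,210) and the suction unit's collar at about (199,182). The orange and red ones are decoys. I'll enlarge this region.

Run:
```python
from h import *
p=cv2.imread('pics/top0.png')
a=cv2.resize(p[175:235,320:370],None,fx=9,fy=9,interpolation=cv2.INTER_CUBIC)
b=cv2.resize(p[145:235,175:220],None,fx=6,fy=6,interpolation=cv2.INTER_CUBIC)
o=np.zeros((540,730,3),np.uint8); o[:540,:450]=a; o[:540,455:725]=b
o=np.clip(o*1.6,0,255).astype(np.uint8)
cv2.imwrite('pics/c1.png',o)
d=np.load('pics/top0.npy')
# rough
for n,uv in dict(cass=(342,206),hous=(175,195),coll=(199,182),cover=(250,205),jar=(292,238),wm=(355,268),bm=(369,148),gl=(308,126)).items(): print(n,atd('top',[uv],d).round(3),atz('top',[uv],0).round(3))
```

```text
cass [[ 0.49  -0.294  0.008]] [[ 0.491 -0.294  0.   ]]
hous [[0.512 0.183 0.092]] [[0.523 0.213 0.   ]]
coll [[0.552 0.119 0.077]] [[0.563 0.14  0.   ]]
cover [[ 0.492 -0.019  0.01 ]] [[ 0.493 -0.017  0.   ]]
jar [[ 0.393 -0.15   0.077]] [[ 0.394 -0.145  0.   ]]
wm [[ 0.307 -0.332  0.003]] [[ 0.306 -0.333  0.   ]]
bm [[ 0.667 -0.375  0.006]] [[ 0.668 -0.376  0.   ]]
gl [[ 0.735 -0.19   0.004]] [[ 0.736 -0.19   0.   ]]
```

View pics/c1.png

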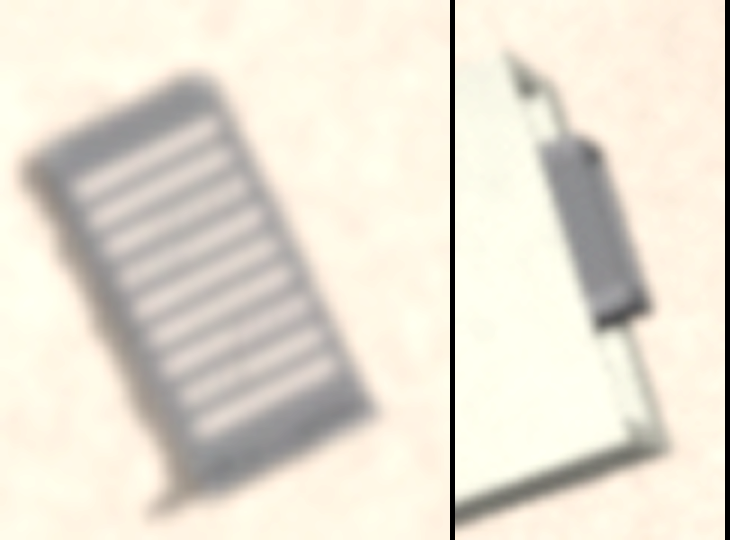

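The crop shows the cassette's nose with its cut corners at the upper left, towards +x/+y, and its flange at the lower right. The collar's front edge runs from about (600,145) to (650,310) in the crop, so the slot faces -y in the world. Next I'll fit both from depth and outlines.

```bash
cat > m.py <<'E'
from h import *
def cloud(n,d):
    h,w=d.shape; u,v=np.meshgrid(np.arange(w),np.arange(h)); o,r=ray(n,np.c_[u.ravel(),v.ravel()]); return (o+r*d.reshape(-1,1)).reshape(h,w,3)
E
python3 - <<'E'
from m import *
p=cv2.imread('pics/top0.png');d=np.load('pics/top0.npy');P=cloud('top',d)
def rect(m,name,z):
    c=max(cv2.findContours(m.astype(np.uint8),cv2.RETR_EXTERNAL,cv2.CHAIN_APPROX_NONE)[0],key=cv2.contourArea).reshape(-1,2)
    w=atz('top',c,z)[:,:2]; r=cv2.minAreaRect((w*1000).astype(np.float32)); print(name,m.sum(),r); print(cv2.boxPoints(r).round(1).tolist())
z=P[...,2]; box=lambda x0,x1,y0,y1:(np.indices(z.shape)[1]>=x0)&(np.indices(z.shape)[1]<x1)&(np.indices(z.shape)[0]>=y0)&(np.indices(z.shape)[0]<y1)
B=box(125,215,145,245)
rect(B&(abs(z-.091)<.006)&(p.min(2)>110),'housing',.091)
g=p.astype(int).max(2)
rect(box(185,215,160,205)&(z>.06)&(z<.1)&(g<125),'collar',.082)
C=box(318,368,178,236)
rect(C&(z>.004),'cass z',.01)
sat=p.astype(int).max(2)-p.min(2)
rect(C&(z>.018),'flange',.026)
print(z[178:232:3,322:364:3].round(3).tolist()[-8:])
print(np.median(z[240:260,250:300]))
E
```

```text
housing 3667 ((513.5765380859375, 209.1629180908203), (198.29330444335938, 165.31814575195312), 19.46530532836914)
[[392.6000061035156, 254.10000610351562], [447.6000061035156, 98.19999694824219], [634.5999755859375, 164.3000030517578], [579.5, 320.1000061035156]]
collar 261 ((550.1708984375, 123.75445556640625), (92.3760986328125, 25.68478012084961), 19.41221046447754)
[[502.29998779296875, 120.5], [510.8999938964844, 96.30000305175781], [598.0, 127.0], [589.5, 151.1999969482422]]
cass z 983 ((491.1573486328125, -292.41448974609375), (133.53994750976562, 68.99947357177734), 27.062679290771484)
[[416.0, -292.1000061035156], [447.3999938964844, -353.5], [566.2999877929688, -292.79998779296875], [534.9000244140625, -231.3000030517578]]
flange 61 ((435.75750732421875, -322.4103088378906), (5.243829250335693, 63.05318832397461), 26.753259658813477)
[[419.20001220703125, -295.3999938964844], [447.6000061035156, -351.70001220703125], [452.29998779296875, -349.3999938964844], [423.8999938964844, -293.1000061035156]]
[[-0.001, 0.002, 0.001, -0.005, 0.013, 0.011, 0.004, 0.007, 0.004, 0.01, 0.009, 0.011, 0.002, -0.0], [0.001, -0.002, 0.001, 0.001, 0.007, 0.011, 0.013, 0.009, 0.009, 0.014, 0.012, 0.012, -0.001, -0.004], [0.007, 0.001, 0.003, -0.007, -0.001, 0.01, 0.012, 0.008, 0.013, 0.005, 0.009, 0.01, 0.014, 0.001], [0.003, 0.0, -0.004, -0.004, -0.002, 0.011, 0.002, 0.009, 0.01, 0.012, 0.017, 0.011, 0.006, 0.001], [-0.001, -0.001, -0.002, 0.001, 0.0, 0.0, 0.011, 0.01, 0.007, 0.011, 0.012, 0.01, 0.01, 0.025], [0.001, -0.0, 0.0, -0.006, 0.004, -0.004, 0.012, 0.001, 0.007, 0.007, 0.018, 0.025, -0.009, -0.006], [-0.001, -0.002, -0.005, -0.004, -0.001, -0.002, -0.004, 0.008, 0.025, 0.021, -0.004, -0.003, -0.006, -0.002], [-0.001, 0.001, 0.0, -0.007, 0.001, -0.007, -0.003, 0.024, 0.0, 0.001, -0.004, -0.004, 0.003, -0.005]]
-0.001150191755970198
```

>>> jog_arm(
  plan=[
    [8.5,[1,-3.8,0],-0.12],
    [8.5,[2,-7.6,0],-0.24],
    [8.5,[3,-11.4,0],-0.36],
    [8.5,[4,-15.2,0],-0.48],
    [8.5,[5,-19,0],-0.6],
    [8.5,[6,-22.8,0],-0.72],
    [8.5,[7.1,-26.6,0],-0.84],
    [8.5,[8.2,-30.4,0],-0.96],
  ],
)

```text
t: 0.77
position: [0.2493, 0.2181, 0.3038]
eef_rot: [1.87, 2.525, -0.0]
wrist_force: [1.1, -0.1, 0.6]
gripper_width: 0.996
grasp_force: 0.0
```

Run:
```python
from h import *
# collar top-face corners read from the crop (far-back, far-front, near-front, near-back)
c=np.array([(543,145),(600,150),(641,292),(590,303)],float)
uv=np.c_[(c[:,0]-455)/6+175-.42,c[:,1]/6+145-.42]
w=atz('top',uv,.082)[:,:2]*1000; print(w.round(1))
a=np.radians(109.4);X=np.array([np.cos(a),np.sin(a)]);Y=np.array([-X[1],X[0]])
f=np.array([541.1,131.2]); print(((w-f)@np.c_[X,Y]).round(1))
s=sensors.read_state();print(s['t'],s['position'],s['joints'])
```

```text
[[589.6 147.3]
 [587.1 119.5]
 [518.8  97.7]
 [513.5 122.2]]
[[ -0.9 -51.1]
 [-26.3 -39.5]
 [-24.2  32.2]
 [  0.7  29.1]]
0.7667 [0.24927917 0.21814325 0.30379056] [ 3.56309245e-01 -1.75010162e-02  1.81253784e+00 -6.20194955e-05
  1.34655469e+00  6.03312300e-02]
```

>>> jog_arm(
  plan=[
    [8.5,[1.3,-3.8,0],-0.12],
    [8.5,[2.7,-7.6,0],-0.24],
    [8.5,[4,-11.4,0],-0.36],
    [8.5,[5.4,-15.2,0],-0.48],
    [8.5,[6.7,-19,0],-0.6],
    [8.5,[8.1,-22.8,0],-0.72],
    [8.5,[9.4,-26.6,0],-0.84],
    [8.5,[10.8,-30.4,0],-0.96],
  ],
)

```text
t: 1.43
position: [0.3575, -0.0864, 0.3039]
eef_rot: [-2.825, -1.373, -0.0]
wrist_force: [1.7, 0.5, -0.3]
gripper_width: 0.996
grasp_force: 0.0
```

>>> jog_arm(
  plan=[
    [8.5,[1.3,-3.8,-2],-0.1],
    [8.5,[2.7,-7.6,-4],-0.2],
    [8.5,[4,-11.4,-6],-0.3],
    [8.5,[5.4,-15.2,-8],-0.4],
    [8.5,[6.7,-19,-10],-0.441],
    [8.5,[8.2,-23.4,-12],-0.441],
    [8.5,[8.2,-23.4,-14],-0.441],
    [8.5,[8.2,-23.4,-16],-0.441],
  ],
)

```text
t: 2.1
position: [0.4402, -0.3221, 0.1412]
eef_rot: [3.055, 0.728, -0.0]
wrist_force: [-2.1, 0.8, 0.3]
gripper_width: 0.998
grasp_force: 0.0
```

Run:
```python
from h import *
from scipy.spatial.transform import Rotation as Ro
s=sensors.read_state();print(s['t'],s['position'],s['joints'],s['wrist_force']); y=Ro.from_rotvec(s['eef_rot']).as_matrix()[:,1]; print(np.degrees(np.arctan2(y[1],y[0])))
for n,b in(('top',(310,250,170,250)),('side',(250,390,170,290))):
    p,d=shot(n,n+'1')
p=cv2.imread('pics/top1.png')[170:250,310:390];q=cv2.imread('pics/side1.png')[150:290,250:390]
o=np.hstack([cv2.resize(p,(390,390),interpolation=3),cv2.resize(q,(390,390),interpolation=3)]);cv2.imwrite('pics/c2.png',np.clip(o*1.5,0,255).astype(np.uint8))
```

```text
2.1 [ 0.44018414 -0.32206884  0.14119591] [-8.48665372e-01  5.45560941e-01  1.54304960e+00 -4.29912424e-04
  1.05240187e+00  2.54292736e-01] [-2.08403834  0.77995802  0.25487015]
-63.18264184591411
```

View pics/c2.png

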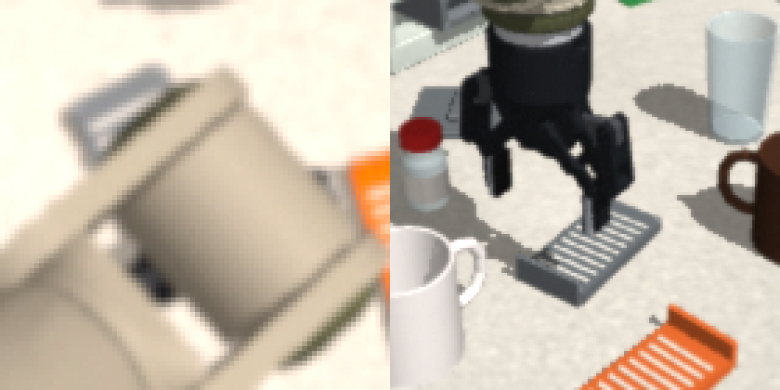

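The crops show the open gripper over the tail end, with its fingers in line with the flange and the white mug clear. I'll descend now.

>>> jog_arm(
  plan=[
    [8.5,[0,-0.1,-1.5],0],
    [8.5,[0,-0.1,-3],0],
    [8.5,[0,-0.1,-4.5],0],
    [8.5,[0,-0.1,-5.8],0],
    [8.5,[0,-0.1,-6.6],0],
    [8.5,[0,-0.1,-7.1],0],
    [8.5,[0,-0.1,-7.1],0],
    [8.5,[0,-0.1,-7.1],0],
  ],
)

```text
t: 2.87
position: [0.4399, -0.3192, 0.0737]
eef_rot: [3.054, 0.733, 0.001]
wrist_force: [0.4, 0.0, 1.2]
gripper_width: 0.997
grasp_force: 0.0
```

>>> jog_arm(
  plan=[
    [6.0,[0,0,-0.1],0],
    [6.0,[0,0,-0.1],0],
    [6.0,[0,0,-0.1],0],
    [5.8,[0,0,-0.1],0],
    [5.5,[0,0,-0.1],0],
    [5.5,[0,0,-0.1],0],
    [5.5,[0,0,-0.1],0],
    [5.5,[0,0,-0.1],0],
  ],
  force=60,
)

```text
t: 3.53
position: [0.4399, -0.3194, 0.0731]
eef_rot: [3.054, 0.732, 0.001]
wrist_force: [-1.7, 2.2, 8.1]
gripper_width: 0.73
grasp_force: 65.3
```

>>> jog_arm(
  plan=[
    [5.5,[0,0,2],0],
    [5.5,[0,0,5],0],
    [5.5,[0.5,1,8],0.05],
    [5.5,[1.5,3,10],0.14],
    [5.5,[3,6,10.5],0.25],
    [5.5,[4.5,8.5,10.5],0.36],
    [5.5,[6,11,10.5],0.48],
    [5.5,[7.5,13,10.5],0.6],
  ],
)

```text
t: 4.2
position: [0.515, -0.1873, 0.1774]
eef_rot: [-2.697, -1.611, -0.0]
wrist_force: [1.9, -0.5, -1.8]
gripper_width: 0.724
grasp_force: 66.5
```

>>> jog_arm(
  plan=[
    [5.5,[1.5,2,0],0.12],
    [5.5,[3,4,0],0.24],
    [5.5,[4.5,6,0],0.36],
    [5.5,[6,8.5,0],0.48],
    [5.5,[7.5,11,0],0.6],
    [5.5,[9,13.5,0],0.72],
    [5.5,[9.6,14.7,0],0.82],
    [5.5,[9.6,14.7,-1],0.838],
  ],
)

```text
t: 4.87
position: [0.612, -0.0396, 0.1683]
eef_rot: [1.804, 2.568, 0.003]
wrist_force: [-0.5, -0.3, -1.8]
gripper_width: 0.729
grasp_force: 66.5
```

Run:
```python
from h import *
from scipy.spatial.transform import Rotation as Ro
s=sensors.read_state();print(s['t'],s['position'],s['joints'],s['wrist_force'],s['gripper_width'],s['grasp_force']); y=Ro.from_rotvec(s['eef_rot']).as_matrix()[:,1]; print(np.degrees(np.arctan2(y[1],y[0])))
for n in('top','side'):
    p,d=shot(n,n+'2')
p=cv2.imread('pics/top2.png')[150:230,170:270];q=cv2.imread('pics/side2.png')[90:230,200:340]
o=np.hstack([cv2.resize(p,None,fx=4.5,fy=4.5,interpolation=3),cv2.resize(q,(350,360),interpolation=3)]);cv2.imwrite('pics/c3.png',np.clip(o*1.5,0,255).astype(np.uint8))
```

```text
4.8667 [ 0.61202244 -0.03962393  0.16826265] [-2.57585054e-01  6.09174283e-01  1.31291936e+00  5.40001107e-04
  1.21587828e+00 -6.03627196e-01] [-0.46466727 -0.29248398 -1.79819438] 0.7286021342877043 66.48861140012741
19.81620814483005
```

View pics/c3.png

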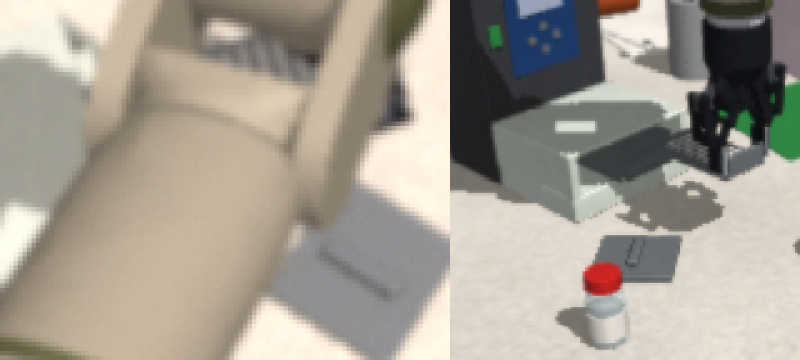

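The side crop shows the cassette held level, with its nose pointing towards the unit and everything else untouched. The arm hides the collar from above, so I'll use the first pictures to refine its lateral position.

Run:
```python
from h import *
q=cv2.imread('pics/side0.png')[125:175,245:305]
cv2.imwrite('pics/c4.png',np.clip(cv2.resize(q,None,fx=10,fy=10,interpolation=3)*1.6,0,255).astype(np.uint8))
```

```text
(no output)
```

View pics/c4.png

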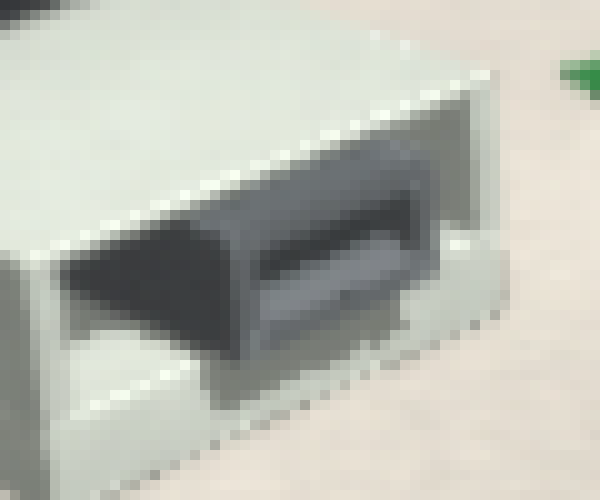

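The crop shows the collar's front face with corners at about (235,230), (245,358), (437,268) and (430,170), the slot between x≈258 and 415, and the housing's top front edge from (40,255) to (490,75). I'll intersect these with the front planes.

Run:
```python
from h import *
a=np.radians(109.4);X=np.array([np.cos(a),np.sin(a),0]);Y=np.array([-X[1],X[0],0]);F=np.array([.5411,.1312,0])
def pl(c,off):
    c=np.array(c,float); uv=np.c_[c[:,0]/10+245-.45,c[:,1]/10+125-.45]; o,r=ray('side',uv)
    w=o+r*(((F-o)@X+off)/(r@X))[:,None]; return np.c_[(w-F)@X,(w-F)@Y,w[:,2]].round(4)*1000
print('housing edge',pl([(40,255),(490,75)],0))
print('collar',pl([(235,230),(245,358),(437,268),(430,170)],-.02))
print('slot',pl([(258,305),(415,230)],-.02))
```

```text
housing edge [[ -0.   93.1  91.3]
 [ -0.  -98.7  89.6]]
collar [[-20.   32.8  84.2]
 [-20.   33.9  40.1]
 [-20.  -50.7  41.3]
 [-20.  -50.6  76.5]]
slot [[-20.   26.5  56. ]
 [-20.  -42.2  58. ]]
```

>>> jog_arm(
  plan=[
    [5.5,[0,0,-1],0],
    [5.5,[0,0,-2],0],
    [5.5,[0,0,-3],0],
    [5.5,[0,0,-3.8],0],
    [5.5,[0,0,-3.9],0],
    [5.5,[0,0,-3.9],0],
    [5.5,[0,0,-3.9],0],
    [5.5,[0,0,-3.9],0],
  ],
)

```text
t: 5.63
position: [0.6109, -0.0423, 0.1284]
eef_rot: [1.816, 2.562, 0.001]
wrist_force: [0.2, -0.3, -1.2]
gripper_width: 0.727
grasp_force: 66.4
```

```bash
cat > st.py <<'E'
from h import *
from scipy.spatial.transform import Rotation as Ro
s=sensors.read_state(); R=Ro.from_rotvec(s['eef_rot']).as_matrix();y=R[:,1]
a=np.radians(109.4);X=np.array([np.cos(a),np.sin(a)]);Y=np.array([-X[1],X[0]]);M=np.array([.5553,.1150])
p=s['position'];q=p[:2]-M
print('t',round(s['t'],2),'pos',(p*1000).round(1),'slot x,y mm of cassette_mid',(q@X*1000+57.2).round(1),(q@Y*1000).round(1),'head',np.degrees(np.arctan2(y[1],y[0])).round(2)-19.4,'tilt',R[2].round(4),'F slot xyz',(s['wrist_force'][:2]@X).round(1),(s['wrist_force'][:2]@Y).round(1),s['wrist_force'][2].round(1),'T',s['ft_torque'].round(2),s['gripper_width'],s['grasp_force'])
E
python3 st.py
python3 - <<'E'
from m import *
p,d=shot('side','side3'); q=p[100:200,220:350][:,:,::-1]
cv2.imwrite('pics/c5.png',np.clip(cv2.resize(q,None,fx=6,fy=6,interpolation=3)*1.6,0,255).astype(np.uint8))
E
```

```text
t 5.63 pos [610.9 -42.3 128.4] slot x,y mm of cassette_mid -109.6 -0.2 head -0.03999999999999915 tilt [-6.e-04  9.e-04 -1.e+00] F slot xyz -0.4 -0.1 -1.2 T [-0.06 -0.02 -0.04] 0.726542015527021 66.44721575081348
```

View pics/c5.png

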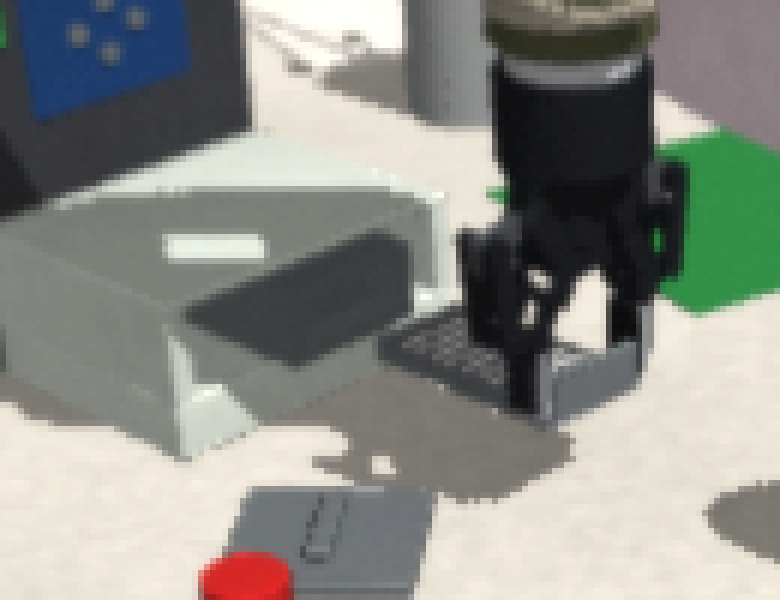

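The picture shows the cassette level before the collar, with flange back corners at about (555,425), (645,368) and (650,315) and the nose's near corner at (380,350). I'll check these against the prediction.

Run:
```python
from h import *
a=np.radians(109.4);X=np.array([np.cos(a),np.sin(a),0]);Y=np.array([-X[1],X[0],0]);M=np.array([.5553,.1150,0])
c,k,ds=K('side')
loc={'fl bot near':(-174.6,32,55),'fl bot far':(-174.6,-32,55),'fl top far':(-174.6,-32,81),'fl top near':(-174.6,32,81),'nose near bot':(-48.6,32,55),'nose tip bot':(-44.6,28,55),'coll tl':(0,44,82),'coll br':(0,-44,38)}
for n,l in loc.items():
    w=M+(l[0]*X+l[1]*Y+np.array([0,0,l[2]]))/1000
    u=cv2.projectPoints(w.reshape(1,3),cv2.Rodrigues(np.array(c['R']))[0],np.array(c['t'],float),k,ds)[0].ravel()
    print(n,((u-[220,100]+.42)*6).round(0))
```

```text
fl bot near [548. 431.]
fl bot far [635. 385.]
fl top far [635. 338.]
fl top near [546. 383.]
nose near bot [371. 359.]
nose tip bot [371. 354.]
coll tl [286. 294.]
coll br [414. 315.]
```

>>> jog_arm(
  plan=[
    [5.5,[-0.33,0.94,0],0],
    [5.5,[-0.66,1.89,0],0],
    [5.5,[-1,2.83,0],0],
    [5.5,[-1.33,3.77,0],0],
    [5.5,[-1.43,4.05,0],0],
    [5.5,[-1.53,4.34,0],0],
    [5.5,[-1.59,4.53,0],0],
    [5.5,[-1.66,4.72,0],0],
  ],
)

```text
t: 6.35
position: [0.5941, 0.0051, 0.128]
eef_rot: [1.816, 2.563, 0.0]
wrist_force: [-0.2, 0.1, -2.5]
gripper_width: 0.73
grasp_force: 66.4
```

```bash
python3 st.py
```

```text
t 6.35 pos [594.1   5.1 128. ] slot x,y mm of cassette_mid -59.4 -0.1 head -0.029999999999997584 tilt [-2.e-04  2.e-04 -1.e+00] F slot xyz 0.1 0.1 -2.5 T [-0.09 -0.06  0.01] 0.7298906061565912 66.43586173653603
```

>>> jog_arm(
  plan=[
    [5.5,[-0.07,0.19,0],0],
    [5.5,[-0.13,0.38,0],0],
    [5.5,[-0.2,0.57,0],0],
    [5.5,[-0.27,0.75,0],0],
    [5.5,[-0.33,0.94,0],0],
    [5.5,[-0.4,1.13,0],0],
    [5.5,[-0.46,1.32,0],0],
    [5.5,[-0.5,1.41,0],0],
  ],
)

```text
t: 7.02
position: [0.5889, 0.0194, 0.1279]
eef_rot: [-1.816, -2.563, 0.0]
wrist_force: [-1.3, -2.0, -2.1]
gripper_width: 0.729
grasp_force: 66.4
```

```bash
python3 st.py
```

```text
t 7.02 pos [588.9  19.4 127.9] slot x,y mm of cassette_mid -44.2 0.1 head -0.019999999999999574 tilt [ 1.e-04 -4.e-04 -1.e+00] F slot xyz -1.4 1.9 -2.1 T [-0.39  0.23  0.2 ] 0.7286478455991053 66.39562055468559
```

>>> jog_arm(
  plan=[
    [5.5,[-0.1,0.28,0],0],
    [5.5,[-0.2,0.57,0],0],
    [5.5,[-0.3,0.85,0],0],
    [5.5,[-0.4,1.13,0],0],
    [5.5,[-0.5,1.41,0],0],
    [5.5,[-0.6,1.7,0],0],
    [5.5,[-0.7,1.98,0],0],
    [5.5,[-0.7,1.98,0],0],
  ],
)

```text
t: 7.68
position: [0.5818, 0.0396, 0.1279]
eef_rot: [-1.815, -2.563, -0.0]
wrist_force: [-2.9, 0.6, -2.5]
gripper_width: 0.73
grasp_force: 66.4
```

```bash
python3 st.py
```

```text
t 7.68 pos [581.8  39.6 127.9] slot x,y mm of cassette_mid -22.7 0.0 head -0.00999999999999801 tilt [ 5.e-04 -1.e-04 -1.e+00] F slot xyz 1.5 2.6 -2.5 T [-0.    0.37  0.26] 0.7297513944106087 66.36316314339638
```

>>> jog_arm(
  plan=[
    [5.5,[-0.13,0.38,0],0],
    [5.5,[-0.27,0.75,0],0],
    [5.5,[-0.4,1.13,0],0],
    [5.5,[-0.53,1.51,0],0],
    [5.5,[-0.66,1.89,0],0],
    [5.5,[-0.8,2.26,0],0],
    [5.5,[-0.93,2.64,0],0],
    [5.5,[-1,2.83,0],0],
  ],
)

```text
t: 8.35
position: [0.5719, 0.0678, 0.1279]
eef_rot: [-1.816, -2.564, -0.0]
wrist_force: [-1.5, -2.4, -2.4]
gripper_width: 0.732
grasp_force: 66.4
```

```bash
python3 st.py
```

```text
t 8.35 pos [571.9  67.8 127.9] slot x,y mm of cassette_mid 7.2 0.0 head -0.019999999999999574 tilt [ 2.e-04  0.e+00 -1.e+00] F slot xyz -1.7 2.2 -2.4 T [-0.5   0.24  0.26] 0.7322494134612826 66.38434141874313
```

>>> jog_arm(
  plan=[
    [5.5,[-0.13,0.38,0],0],
    [5.5,[-0.27,0.75,0],0],
    [5.5,[-0.4,1.13,0],0],
    [5.5,[-0.53,1.51,0],0],
    [5.5,[-0.66,1.89,0],0],
    [5.5,[-0.8,2.26,0],0],
    [5.5,[-0.93,2.64,0],0],
    [5.5,[-1,2.83,0],0],
  ],
)

```text
t: 9.02
position: [0.5619, 0.0961, 0.1279]
eef_rot: [-1.816, -2.564, -0.0]
wrist_force: [-1.9, -1.9, -2.4]
gripper_width: 0.728
grasp_force: 66.4
```

```bash
python3 st.py
```

```text
t 9.02 pos [561.9  96.1 127.9] slot x,y mm of cassette_mid 37.2 0.1 head -0.019999999999999574 tilt [ 2.e-04  1.e-04 -1.e+00] F slot xyz -1.2 2.5 -2.4 T [-0.48  0.26  0.2 ] 0.7279998993918076 66.38650596141815
```

>>> jog_arm(
  plan=[
    [7.0,[0,0,0],0],
    [8.5,[0,0,0],0],
    [8.5,[0,0,0],0],
    [8.5,[0,0,0],0],
    [8.5,[0,0,0],0],
    [8.5,[0,0,0],0],
    [8.5,[0,0,0],0],
    [8.5,[0,0,0],0],
  ],
)

```text
t: 9.68
position: [0.5621, 0.0955, 0.128]
eef_rot: [1.816, 2.563, 0.0]
wrist_force: [-0.1, -0.3, -0.1]
gripper_width: 0.995
grasp_force: 0.0
```

>>> jog_arm(
  plan=[
    [8.5,[0.17,-0.47,0],0],
    [8.5,[0.5,-1.41,0],0],
    [8.5,[0.83,-2.36,0],0],
    [8.5,[1.16,-3.3,0],0],
    [8.5,[1.5,-4.24,0],0],
    [8.5,[1.66,-4.72,0.2],0],
    [4,[1.66,-4.72,0.3],0],
    [0,[1.66,-4.72,0.3],0],
  ],
)

```text
t: 10.35
position: [0.5788, 0.048, 0.1312]
eef_rot: [1.817, 2.563, 0.0]
wrist_force: [-0.6, -0.3, 0.3]
gripper_width: 0.746
grasp_force: 0.0
```

>>> jog_arm(
  plan=[
    [0,[0,0,0],0],
    [0,[0,0,0],0],
    [0,[0,0,0],0],
    [0,[0,0,0],0],
    [0,[0,0,0],0],
    [0,[0,0,0],0],
  ],
)

```text
t: 10.85
position: [0.5786, 0.0484, 0.1309]
eef_rot: [-1.816, -2.564, 0.0]
wrist_force: [0.0, 0.4, 0.2]
gripper_width: -0.0
grasp_force: 0.0
```

```bash
python3 st.py
python3 - <<'E'
from m import *
p,d=shot('side','side4'); q=p[100:200,220:350][:,:,::-1]
cv2.imwrite('pics/c6.png',np.clip(cv2.resize(q,None,fx=6,fy=6,interpolation=3)*1.6,0,255).astype(np.uint8))
E
```

```text
t 10.85 pos [578.6  48.4 130.9] slot x,y mm of cassette_mid -13.3 0.1 head -0.019999999999999574 tilt [ 0. -0. -1.] F slot xyz 0.3 -0.2 0.2 T [0.01 0.01 0.02] -0.00046854810632440674 0.0
```

View pics/c6.png

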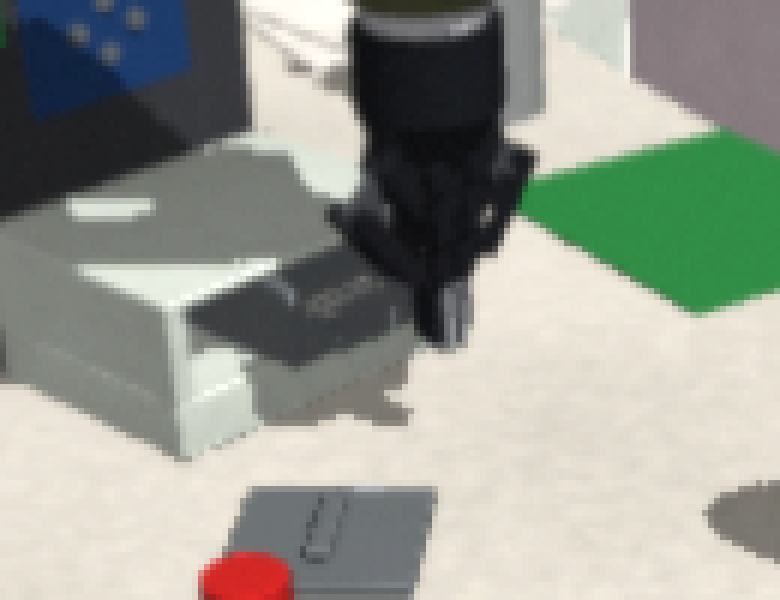

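The cassette is in the slot with its flange still proud of the collar, and the closed fingers stand behind it at about (450,320). Now I'll push on the flange's back face.

>>> jog_arm(
  plan=[
    [0,[-0.27,0.75,0],0],
    [0,[-0.53,1.51,0],0],
    [0,[-0.8,2.26,0],0],
    [0,[-0.93,2.64,0],0],
    [0,[-1.03,2.92,0],0],
    [0,[-1.13,3.21,0],0],
    [0,[-1.2,3.39,0],0],
    [0,[-1.26,3.58,0],0],
  ],
)

```text
t: 11.57
position: [0.5661, 0.0841, 0.131]
eef_rot: [1.816, 2.563, -0.0]
wrist_force: [0.1, -2.6, -0.7]
gripper_width: -0.004
grasp_force: 0.6
```

```bash
python3 st.py
```

```text
t 11.57 pos [566.1  84.1 131. ] slot x,y mm of cassette_mid 24.5 0.1 head -0.03999999999999915 tilt [-3.e-04  2.e-04 -1.e+00] F slot xyz -2.5 0.8 -0.7 T [-0.17 -0.02  0.01] -0.0036997240075709588 0.5554398335516453
```

>>> jog_arm(
  plan=[
    [0,[-0.05,0.14,0],0],
    [0,[-0.1,0.28,0],0],
    [0,[-0.15,0.42,0],0],
    [0,[-0.2,0.57,0],0],
    [0,[-0.25,0.71,0],0],
    [0,[-0.3,0.85,0],0],
    [0,[-0.33,0.94,0],0],
    [0,[-0.37,1.04,0],0],
  ],
)

```text
t: 12.23
position: [0.5624, 0.0946, 0.1309]
eef_rot: [1.816, 2.563, 0.0]
wrist_force: [1.1, -1.1, -0.0]
gripper_width: -0.002
grasp_force: 0.7
```

```bash
python3 st.py
```

```text
t 12.23 pos [562.4  94.6 130.9] slot x,y mm of cassette_mid 35.6 0.1 head -0.029999999999997584 tilt [-0.  0. -1.] F slot xyz -1.4 -0.7 -0.0 T [-0.22 -0.04 -0.04] -0.002258947154573292 0.6597396545112133
```

>>> jog_arm(
  plan=[
    [0,[-0.03,0.09,0],0],
    [0,[-0.07,0.19,0],0],
    [0,[-0.1,0.28,0],0],
    [0,[-0.13,0.38,0],0],
    [0,[-0.15,0.42,0],0],
    [0,[-0.15,0.42,0],0],
  ],
)

```text
t: 12.73
position: [0.5608, 0.0988, 0.1309]
eef_rot: [-1.816, -2.563, -0.0]
wrist_force: [1.3, -0.3, 0.5]
gripper_width: -0.003
grasp_force: 0.2
```

```bash
python3 st.py
```

```text
t 12.73 pos [560.8  98.8 130.9] slot x,y mm of cassette_mid 40.1 0.1 head -0.029999999999997584 tilt [ 1.e-04  0.e+00 -1.e+00] F slot xyz -0.8 -1.1 0.5 T [-0.02 -0.04  0.05] -0.0026934108216695916 0.2253849059343338
```

>>> jog_arm(
  plan=[
    [0,[-0.02,0.05,0],0],
    [0,[-0.03,0.09,0],0],
    [0,[-0.05,0.14,0],0],
    [0,[-0.07,0.19,0],0],
    [0,[-0.08,0.24,0],0],
    [0,[-0.08,0.24,0],0],
  ],
)

```text
t: 13.23
position: [0.5604, 0.1003, 0.131]
eef_rot: [1.815, 2.562, -0.002]
wrist_force: [1.0, -7.6, 0.0]
gripper_width: 0.002
grasp_force: 3.5
```

```bash
python3 st.py
```

```text
t 13.23 pos [560.4 100.3 131. ] slot x,y mm of cassette_mid 41.7 0.1 head -0.029999999999997584 tilt [-1.9e-03  1.0e-04 -1.0e+00] F slot xyz -7.5 1.6 0.0 T [-1.09 -0.18  0.03] 0.0020333715710333443 3.5103070735931396
```

>>> jog_arm(
  plan=[
    [0,[-0.02,0.05,0],0],
    [0,[-0.03,0.09,0],0],
    [0,[-0.05,0.14,0],0],
    [0,[-0.05,0.14,0],0],
    [0,[-0.05,0.14,0],0],
  ],
)

```text
t: 13.65
position: [0.5603, 0.1005, 0.131]
eef_rot: [1.814, 2.561, -0.004]
wrist_force: [2.4, -13.6, -0.2]
gripper_width: 0.001
grasp_force: 7.0
```

```bash
python3 st.py
```

```text
t 13.65 pos [560.3 100.5 131. ] slot x,y mm of cassette_mid 41.9 0.1 head -0.03999999999999915 tilt [-4.1e-03  1.0e-04 -1.0e+00] F slot xyz -13.6 2.3 -0.2 T [-2.23 -0.48 -0.01] 0.0007331294346459663 7.035578638315201
```

>>> jog_arm(
  plan=[
    [0,[-0.03,0.09,0],0],
    [0,[-0.05,0.14,0],0],
    [0,[-0.07,0.19,0],0],
    [0,[-0.07,0.19,0],0],
    [0,[-0.07,0.19,0],0],
  ],
)

```text
t: 14.07
position: [0.5602, 0.1008, 0.1311]
eef_rot: [1.813, 2.558, -0.006]
wrist_force: [5.6, -23.0, -2.4]
gripper_width: -0.0
grasp_force: 12.0
```

```bash
python3 st.py
```

```text
t 14.07 pos [560.2 100.8 131.1] slot x,y mm of cassette_mid 42.2 0.1 head -0.04999999999999716 tilt [-7.4e-03  3.0e-04 -1.0e+00] F slot xyz -23.6 2.3 -2.4 T [-3.83 -0.81  0.09] -0.00025002813309977194 11.95387601852417
```

Firm stop at 23 N. I'll back off well clear, then look.

>>> jog_arm(
  plan=[
    [0,[0.1,-0.28,0],0],
    [0,[0.33,-0.94,0],0],
    [0,[0.83,-2.36,0],0],
    [0,[1.66,-4.72,0.5],0],
    [0,[2.6,-7.5,2],0],
    [0,[3,-10,5],0],
    [0,[3,-13,8],0],
    [0,[3,-16,10],0],
  ],
)

```text
t: 14.73
position: [0.5892, -0.0574, 0.2334]
eef_rot: [1.814, 2.562, 0.002]
wrist_force: [1.0, 0.3, -0.1]
gripper_width: -0.002
grasp_force: 0.0
```

>>> jog_arm(
  plan=[
    [0,[0,-4,2],0],
    [0,[0,-7,4],0],
    [0,[0,-10,4],0],
    [0,[0,-10,4],0],
    [0,[0,-10,4],0],
  ],
)

```text
t: 15.15
position: [0.5885, -0.1574, 0.2705]
eef_rot: [-1.819, -2.56, -0.0]
wrist_force: [-0.4, 0.1, -0.4]
gripper_width: 0.001
grasp_force: 0.0
```

```bash
python3 st.py
python3 - <<'E'
from m import *
p,d=shot('side','side5'); q=p[125:175,245:305][:,:,::-1]; p2,d2=shot('top','top5'); q2=p2[145:235,165:215][:,:,::-1]
o=np.zeros((500,790,3),np.uint8);o[:,:480]=cv2.resize(cv2.resize(q,None,fx=8,fy=8,interpolation=3),(480,400))[[min(i,399) for i in range(500)]];o[:495,490:765]=cv2.resize(q2,None,fx=5.5,fy=5.5,interpolation=3)
cv2.imwrite('pics/c7.png',np.clip(o*1.6,0,255).astype(np.uint8))
E
```

```text
t 15.15 pos [ 588.5 -157.4  270.5] slot x,y mm of cassette_mid -210.7 59.1 head -0.17999999999999972 tilt [ 8.e-04 -2.e-04 -1.e+00] F slot xyz 0.2 0.4 -0.4 T [-0.01 -0.   -0.05] 0.0008034622452420908 0.0
```

View pics/c7.png

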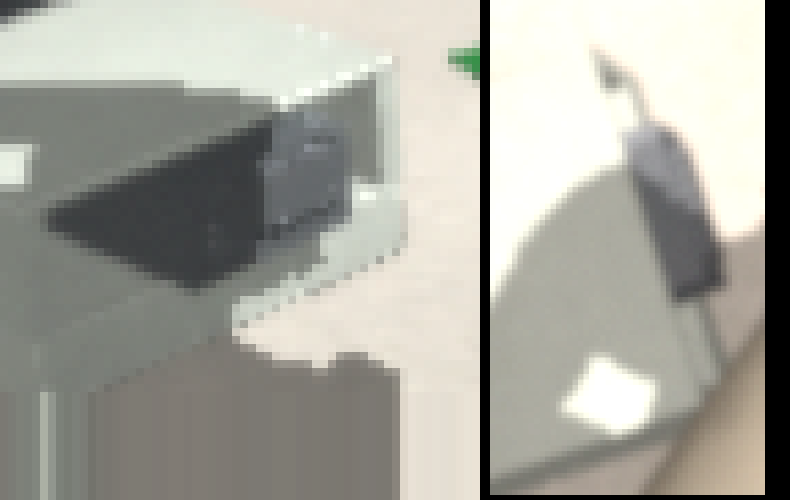

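The picture shows the flange flat against the collar with no visible gap. A numeric check from depth settles it.

Run:
```python
from m import *
a=np.radians(109.4);X=np.array([np.cos(a),np.sin(a),0]);Y=np.array([-X[1],X[0],0]);M=np.array([.5553,.1150,0])
for n,f in(('side','side0'),('side','side5'),('top','top0'),('top','top5')):
    P=cloud(n,np.load('pics/'+f+'.npy'))-M; x=P@X*1000;y=P@Y*1000;z=P[...,2]*1000
    if n=='side':
        m=(abs(y)<26)&(z>68)&(z<77)&(abs(x)<40); print(f,m.sum(),np.percentile(x[m],[10,50,90]).round(1))
    else:
        m=(abs(y)<30)&(z>70)&(z<88)&(x>-40)&(x<10); print(f,m.sum(),'front x',np.percentile(x[m],[0,2,5,10]).round(1))
```

```text
side0 16 [0.3 2.5 4.6]
side5 34 [-6.3 -4.6 -2.7]
top0 76 front x [-0.2  0.8  1.1  1.4]
top5 121 front x [-5.8 -5.5 -5.1 -4.7]
```

The face stands about 6 mm proud of the bare collar, which is exactly the flange's thickness, so the cassette is home.

```bash
python3 -c "
from plant import close_job
print(close_job())"
```

```text
the job is handed in; nothing more can be done
None
```

The cassette is fully home in the slot with its flange against the collar, released and handed in at about 15 s; the highest reading while pushing it home was about 24 N.

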